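# Find the tired engine mount

### The arm

A 7-joint arm with a two-finger parallel gripper is mounted at the origin on the work surface. World frame = base frame: x ahead of the robot, y to its left, z up, the work surface at z = 0. Lengths are in mm, angles in rad, forces in N, time in s.
With the tool pointing down it reaches from about 400 to 875 mm from the base axis. Payload 19.3 kg.
Tool frame: the origin (TCP) lies at the very end of the fingers, on their centre line; the grasp point (between the pads) lies 19 mm behind it; z points along the fingers, y is the direction in which the jaws open and shut (so a half turn about z gives the same grasp; the last joint's range is limited). The gripper opens to 85 mm and grips with 20 to 120 N. Pads are 22 mm wide; open, the fingers measure 114 mm over their backs; the gripper's body (76 mm by 85 mm) begins 54 mm behind the grasp point. The pads swing forward as they close: fully open they stand 13 mm farther back than shut.
Start: joints at [-1.334, 0.521, -0.036, 1.599, 0.021, 1.021, -0.113], TCP at [188.775, 595.801, 231.291] pointing down, gripper open.
Joint ranges: [-2.91, 2.91], [-0.3, 2.13], [-1.5, 1.42], [0.17, 2.43], [-1.26, 4.41], [0.16, 1.93], [-2.52, 2.52]. Speed limits (rad/s): [1.89, 1.89, 2.39, 2.39, 3.01, 3.01, 3.01].

### API

Orientations are given as a 3x3 rotation matrix whose columns are the frame's x, y, z axes.
In Python, from plant import status, grab_frame, job_done gives the robot as it stands.
- The arm moves only by the tool apply_moves, never from a script. Its argument "motion" is a list of rows, each a list of 7 numbers: the shift along the tool's x, y, z in cm, then the turn, a rotation vector about the tool's x, y, z in degrees, then the opening, from -1 (shut) to 1 (fully open), so that 0 is half open. A call has 1 to 20 rows; each row is the pose to reach, as a shift and turn from the pose measured when the call began, along the tool's axes at that moment; what a row does not reach only later rows make up. A row lasts 1/8 s, in which the tool goes at most 62.5 mm and 10.7 degrees, less where a joint would pass 70% of its speed; a pose out of reach is approached as far as the arm can. A call with a gripper value outside its range is refused whole. The fingers move at their own pace and stop on an object; "grip_force" is the grip in N (left out, the last holds). Time passes only in rows, so rows that repeat a pose let the fingers close. It gives the time, the measured TCP pose, the force and the opening at its end, in the units of the state.
- status.get_state(): the state, without advancing time (a new reading comes with each control period).
- grab_frame(name): name is "side" or "top"; returns a dict with "img" (400x640x3 uint8, blue, green, red), "mtx" (3x3 intrinsics, pixels), "rvec" (rotation vector, rad) and "tvec" (3), from world to camera coordinates, as OpenCV has them. Camera axes: x right, y down, z forward; pixel columns grow to the right and rows downward; lengths in mm; the calibration is good to about 2 mm. A picture is of the moment at which its call begins. There is no depth.
- job_done(): hands the job in, once; it reports no verdict.
The state is a dict: "time_s": time; "joint_pos": joint angles; "joint_vel": joint speeds; "effort": joint torques, N m; "tool_pos": TCP position; "tcp_rot": TCP orientation; "contact_force": force on the tool from outside, world axes, zero at the start; "moment": the same for the moment, N m; "width": opening from 0.0 (shut) to 1.0 (fully open).
Only numpy, scipy, OpenCV 4.12 (cv2) and the standard library are available. Lean on these libraries where they do the work, as an engineer would, in place of code of your own. Each camera call takes 0.05 s, during which the arm holds its last target. There are 200 camera calls.

### The job

One of the three sprung engine mounts on the bench has gone soft. Press down the black pad of each mount with the fingertips, a good 8 mm so that its red pointer moves with it, to find the softest; only then push that mount's yellow tag fully down and leave the other two tags up. Pick nothing up, leave the mounts standing where they are and do not disturb the tools and parts around them.

Things in the scene. Friction and masses are not known exactly. Their poses are not given: they have to be found in the camera images.
- stand_a: One of three identical-looking sprung engine-mount stands, loose on the bench: grey steel base plate 170 x 84 x 20 mm, 2.5 kg. Origin: centre of the plate's underside, z up. Along the stand's own x: yellow tag at x = -65 mm, round pad at x = +5 mm, red pointer at x = +60 mm. The three stands have springs of different stiffness, and which stand lies where changes from run to run.
- pad_a_top (a point): Centre of the flat top of the round black rubber pad (60 mm diameter) on the coil spring of stand_a; 80 mm above the bench when free. A steel lug reaches from the pad towards the pointer, its top 12 mm below the pad's top.
- pad_a (a joint): How far this pad is pressed down, m: 0 free, 0.012 at its stop; it springs back up by itself. Pressing a pad down 8 mm takes about 4 N on the softest stand, 9 N on the middle one and 14 N on the stiffest; 11 mm takes about 5, 11 and 18 N.
- gauge_a (a joint): Red pointer block (14 x 34 x 8 mm) on two thin rods under the pad's lug, m below its start: 0 at the start; the lug pushes it down with the pad and it stays at the deepest point reached, so it shows that and how far the pad was pressed (within 1 mm).
- tag_a_top (a point): Centre of the top of the yellow tag of stand_a, a T-shaped plate with a tab 18 x 34 mm, 8 mm thick, on top (18 mm along the stand's x), standing in a dark housing (26 x 42 mm, its top 45 mm above the bench). The tab's top is 74 to 78 mm above the bench when up, 58 mm when fully down; nothing else stands within 38 mm of its centre on the pad's side.
- tag_a (a joint): How far this tag is pushed down, m: 0 to 0.004 at the start (up), 0.020 fully down at its stop. It needs 2 to 3 N and stays where it is left.
- stand_b: One of three identical-looking sprung engine-mount stands, loose on the bench: grey steel base plate 170 x 84 x 20 mm, 2.5 kg. Origin: centre of the plate's underside, z up. Along the stand's own x: yellow tag at x = -65 mm, round pad at x = +5 mm, red pointer at x = +60 mm. The three stands have springs of different stiffness, and which stand lies where changes from run to run.
- pad_b_top (a point): Centre of the flat top of the round black rubber pad (60 mm diameter) on the coil spring of stand_b; 80 mm above the bench when free. A steel lug reaches from the pad towards the pointer, its top 12 mm below the pad's top.
- pad_b (a joint): How far this pad is pressed down, m: 0 free, 0.012 at its stop; it springs back up by itself. Pressing a pad down 8 mm takes about 4 N on the softest stand, 9 N on the middle one and 14 N on the stiffest; 11 mm takes about 5, 11 and 18 N.
- gauge_b (a joint): Red pointer block (14 x 34 x 8 mm) on two thin rods under the pad's lug, m below its start: 0 at the start; the lug pushes it down with the pad and it stays at the deepest point reached, so it shows that and how far the pad was pressed (within 1 mm).
- tag_b_top (a point): Centre of the top of the yellow tag of stand_b, a T-shaped plate with a tab 18 x 34 mm, 8 mm thick, on top (18 mm along the stand's x), standing in a dark housing (26 x 42 mm, its top 45 mm above the bench). The tab's top is 74 to 78 mm above the bench when up, 58 mm when fully down; nothing else stands within 38 mm of its centre on the pad's side.
- tag_b (a joint): How far this tag is pushed down, m: 0 to 0.004 at the start (up), 0.020 fully down at its stop. It needs 2 to 3 N and stays where it is left.
- stand_c: One of three identical-looking sprung engine-mount stands, loose on the bench: grey steel base plate 170 x 84 x 20 mm, 2.5 kg. Origin: centre of the plate's underside, z up. Along the stand's own x: yellow tag at x = -65 mm, round pad at x = +5 mm, red pointer at x = +60 mm. The three stands have springs of different stiffness, and which stand lies where changes from run to run.
- pad_c_top (a point): Centre of the flat top of the round black rubber pad (60 mm diameter) on the coil spring of stand_c; 80 mm above the bench when free. A steel lug reaches from the pad towards the pointer, its top 12 mm below the pad's top.
- pad_c (a joint): How far this pad is pressed down, m: 0 free, 0.012 at its stop; it springs back up by itself. Pressing a pad down 8 mm takes about 4 N on the softest stand, 9 N on the middle one and 14 N on the stiffest; 11 mm takes about 5, 11 and 18 N.
- gauge_c (a joint): Red pointer block (14 x 34 x 8 mm) on two thin rods under the pad's lug, m below its start: 0 at the start; the lug pushes it down with the pad and it stays at the deepest point reached, so it shows that and how far the pad was pressed (within 1 mm).
- tag_c_top (a point): Centre of the top of the yellow tag of stand_c, a T-shaped plate with a tab 18 x 34 mm, 8 mm thick, on top (18 mm along the stand's x), standing in a dark housing (26 x 42 mm, its top 45 mm above the bench). The tab's top is 74 to 78 mm above the bench when up, 58 mm when fully down; nothing else stands within 38 mm of its centre on the pad's side.
- tag_c (a joint): How far this tag is pushed down, m: 0 to 0.004 at the start (up), 0.020 fully down at its stop. It needs 2 to 3 N and stays where it is left.
- threadlock: Bystander, to be left alone. Small blue bottle with black cap, 28 mm diameter, 80 mm tall, upright; origin: centre of its foot.
- socket: Bystander, to be left alone. Steel wrench socket, 26 mm diameter, 36 mm tall, upright; origin: centre of its foot.
- wrench: Bystander, to be left alone. Steel wrench 150 mm long, lying flat; origin on its underside.
- screwdriver: Bystander, to be left alone. Screwdriver with orange handle, 180 mm long, lying; origin on its underside.
- propeller: Bystander, to be left alone. White three-blade propeller, 170 mm across, 45 mm tall, lying on its hub; origin: centre of the hub's underside.
- oil: Bystander, to be left alone. White oil bottle with red cap, 60 mm diameter, 140 mm tall, upright; origin: centre of its foot.
Not all that is in view belongs to the job. What is shaped like the stand_a but orange is not meant. What is shaped like the stand_c but blue is not meant.

How it is judged (in metres and radians):
On the way, in this order (a step that is already met when the one before it is completed fails the run):
1. all three pads have been pressed at least 5 mm (red pointers) while all tags are still up (value of joint each of gauge_a, gauge_b, gauge_c above 0.005 m and value of joint each of tag_a, tag_b, tag_c below 0.008 m), for 0.1 s.
2. the softest mount's tag is pushed down (value of joint tag_b above 0.017 m), for 0.1 s.
At the end, for the whole second after the job is handed in: The softest mount's tag is down (over 17 of its 20 mm), the other tags up (under 8 mm), every red pointer driven down over 5 mm, the pads free again (within 2 mm), the stands upright (0.1 rad) and, like all bystanders, within 30 mm of their start (value of joint each of gauge_a, gauge_b, gauge_c above 0.005 m and value of joint tag_b above 0.017 m and value of joint each of tag_a, tag_c below 0.008 m and value of joint each of pad_a, pad_b, pad_c below 0.002 m and distance of each of stand_a, stand_b, stand_c, threadlock, socket, wrench, screwdriver, propeller, oil from where it was at the start of the episode below 0.03 m and angle between each of stand_a, stand_b, stand_c's own z axis and vertical below 0.1 rad); the robot touches nothing.
It fails at once if a wrong tag is pushed down more than 8 mm (value of joint any of tag_a, tag_c above 0.008 m).
It fails at once if a mount is lifted, tipped or shoved: raised 10 mm, tilted 0.15 rad or moved 30 mm (height (world z) of any of stand_a, stand_b, stand_c above 0.01 m or angle between any of stand_a, stand_b, stand_c's own z axis and vertical above 0.15 rad or distance of any of stand_a, stand_b, stand_c from where it was at the start of the episode above 0.03 m).
It fails at once if a bystander is lifted, carried or knocked away (30 mm) (distance of any of threadlock, socket, wrench, screwdriver, propeller, oil from where it was at the start of the episode above 0.03 m).
It also fails if it takes over 51 s, if anything falls off the work surface, if the arm or the gripper's body presses on something with over 40 N, if the wrist force passes 120 N, or if a joint passes its speed limit or range.

## Working session

There is one attempt and no reset: what is moved stays moved. The work goes in short steps, Python scripts to look and compute and a tool call to move; the robot and the scene stay as the last step left them, time stands still between calls to the robot, and variables do not carry over. Pictures are saved under pics/ and viewed, about 8 in all and at most 12, crops included, and the job is handed in when it is done.

Besides the shell and the picture viewer there is one more tool, called by a JSON object that holds its "op" and its "data". apply_moves: Moves the arm, as the interface text tells. Its arguments: {"type":"object","properties":{"motion":{"type":"array","items":{"type":"array","items":{"type":"number"}}},"grip_force":{"type":"number"}},"required":["motion"]}

```bash
mkdir -p pics; cat > h.py <<'E'
import cv2, numpy as np
from plant import status, grab_frame, job_done
def cam(n):
    f=grab_frame(n); R,_=cv2.Rodrigues(np.array(f["rvec"],float)); return f,R
def ray(f,R,uv,z):
    t=np.array(f["tvec"],float).ravel(); c=-R.T@t
    d=R.T@np.linalg.inv(f["mtx"])@np.array([uv[0],uv[1],1.]); return c+d*(z-c[2])/d[2]
def proj(f,P): return cv2.projectPoints(np.array(P,float).reshape(-1,1,3),np.array(f["rvec"],float),np.array(f["tvec"],float),np.array(f["mtx"],float),None)[0].reshape(-1,2)
E
python3 - <<'E'
from h import *
for n in("top","side"):
    f,R=cam(n); cv2.imwrite(f"pics/{n}0.png",f["img"]); print(n,-R.T@np.array(f["tvec"]).ravel(),f["mtx"][0])
s=status.get_state(); print({k:np.round(v,3).tolist() for k,v in s.items()})
E
```

```text
top [ 480.50180664  -17.0736602  1215.61860122] [417.78420509   0.         322.9537814 ]
side [ -90.02961325 -847.10350437  947.07608662] [508.64592817   0.         316.61636716]
{'time_s': 0.1, 'joint_pos': [-1.334, 0.522, -0.036, 1.6, 0.021, 1.021, -0.113], 'joint_vel': [-0.001, -0.001, 0.001, -0.002, 0.001, 0.001, 0.002], 'effort': [0.002, -92.849, 1.984, -37.054, 0.018, 0.005, 0.0], 'tool_pos': [188.67, 595.534, 230.819], 'tcp_rot': [[-0.953, 0.302, -0.0], [0.302, 0.953, -0.001], [-0.0, -0.001, -1.0]], 'contact_force': [-0.481, 0.142, 0.478], 'moment': [-0.02, -0.011, 0.008], 'width': 1.0}
```

View pics/top0.png

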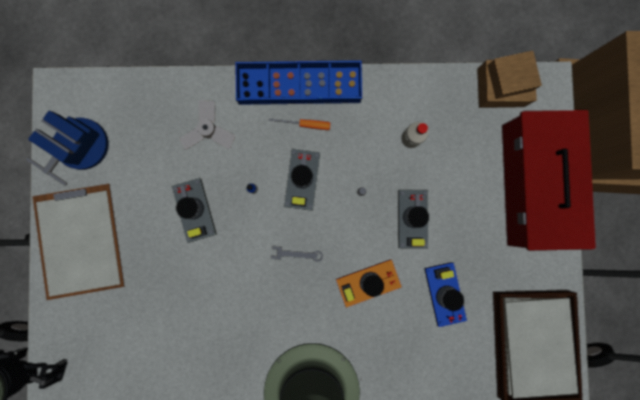

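View pics/side0.png

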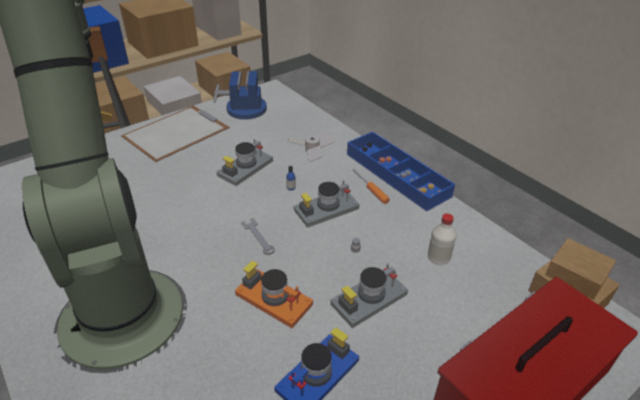

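Top view: the grey stands lie at about (193,210), (302,180) and (413,218), with their yellow tags toward the robot. The orange stand (368,283) and blue stand (446,294) are the decoys. I'll measure the grey ones.

```bash
python3 - <<'E'
from h import *
f,R=cam("top"); im=f["img"]; hsv=cv2.cvtColor(im,cv2.COLOR_BGR2HSV)
yel=cv2.inRange(hsv,(22,120,90),(36,255,255)); blk=cv2.inRange(hsv,(0,0,0),(180,255,42)); red=cv2.inRange(hsv,(0,120,70),(6,255,255))|cv2.inRange(hsv,(174,120,70),(180,255,255))
def blobs(m,lo):
    n,_,st,c=cv2.connectedComponentsWithStats(m); return [(c[i],st[i]) for i in range(1,n) if st[i,4]>=lo]
for nm,uv in dict(L=(193,210),M=(302,180),R=(413,218)).items():
    y=min(blobs(yel,30),key=lambda b:np.hypot(*(b[0]-uv))); k=min(blobs(blk,150),key=lambda b:np.hypot(*(b[0]-uv)))
    T=ray(f,R,y[0],76)
    c=max(cv2.findContours(((blk>0)&(cv2.circle(np.zeros_like(blk),tuple(np.int32(k[0])),22,255,-1)>0)).astype(np.uint8),0,1)[0],key=cv2.contourArea)
    cc,r=cv2.minEnclosingCircle(c); 
    P=ray(f,R,k[0],78); rd=[ray(f,R,b[0],60)[:2].round() for b in blobs(red,2) if np.hypot(*(b[0]-uv))<40]
    d=P-T; print(nm,"tag",T.round(1),y[0].round(1),y[1],"pad",P.round(1),k[0].round(1),k[1],r,ray(f,R,cc,78).round(1),"dist",np.hypot(*d[:2]).round(1),"yaw",np.degrees(np.arctan2(d[1],d[0])).round(1),"red",rd)
a=im[140:270,160:440]; cv2.imwrite("pics/c1.png",cv2.resize(a,None,fx=2.8,fy=2.8,interpolation=2))
E
```

```text
L tag [460.6 308.9  76. ] [193.9 232.1] [188 228  13   9  89] pad [527.2 321.6  78. ] [188.8 207.6] [177 197  26  22 426] 12.980854988098145 [527.4 319.8  78. ] dist 67.8 yaw 10.8 red [array([583., 330.]), array([574., 354.])]
M tag [540.6  26.   76. ] [298.1 200.5] [292 197  13   8  89] pad [608.1  15.7  78. ] [301.4 175.7] [291 165  22  23 371] 11.097312927246094 [607.6  16.5  78. ] dist 68.2 yaw -8.7 red [array([663.,  19.]), array([659.,  -3.])]
R tag [ 420.7 -298.4   76. ] [417.8 242. ] [412 239  13   7  86] pad [ 489.6 -295.    78. ] [415.9 216.7] [404 207  24  21 411] 12.111526489257812 [ 489.7 -294.4   78. ] dist 69.0 yaw 2.9 red [array([ 544., -290.]), array([ 541., -314.])]
```

View pics/c1.png

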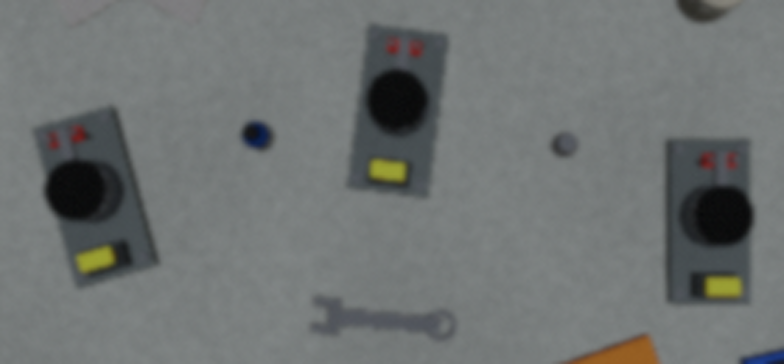

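The crop confirms three all-grey stands, each with a yellow tag, black pad and red pointer. Tag-to-pad spacing is 68–69 mm against 70 nominal. The orange and blue stands at the bottom edge are excluded. Next I go above the left pad with the fingers shut.

{"op": "apply_moves", "data": {"motion": [[-5, -2, 1, 0, 0, 0, -1], [-10, -4, 2, 0, 0, 0, -1], [-15, -6, 4, 0, 0, 0, -1], [-20, -8, 6, 0, 0, 0, -1], [-25, -10, 7.5, 0, 0, 0, -1], [-30, -12, 9, 0, 0, 0, -1], [-35, -14, 10, 0, 0, 0, -1], [-40.5, -15.8, 11, 0, 0, 0, -1], [-40.5, -15.8, 11, 0, 0, 0, -1], [-40.5, -15.8, 11, 0, 0, 0, -1], [-40.5, -15.8, 11, 0, 0, 0, -1], [-40.5, -15.8, 11, 0, 0, 0, -1]]}}

```text
time_s: 1.65
tool_pos: [526.4, 323.4, 121.3]
tcp_rot: [[-0.954, 0.301, -0.0], [0.301, 0.954, -0.0], [-0.0, -0.0, -1.0]]
contact_force: [0.1, 0.2, 0.8]
width: 0.004
```

```bash
cat >> h.py <<'E'
def to(x,y,z):
    s=status.get_state(); print("shift cm",(np.array(s["tcp_rot"]).T@(np.array([x,y,z])-s["tool_pos"])/10).round(2),"F",np.round(s["contact_force"],1),"pos",np.round(s["tool_pos"],1),"w",s["width"],"j",np.round(s["joint_pos"],2),s["time_s"])
E
python3 - <<'E'
from h import *
to(527,322,90)
f,R=cam("side"); im=f["img"]; cv2.imwrite("pics/c2.png",cv2.resize(im[90:220,180:330],None,fx=4,fy=4,interpolation=2))
E
```

```text
shift cm [-0.1  -0.12  3.13] F [0.1 0.2 0.8] pos [526.4 323.4 121.3] w 0.003820462320176005 j [-0.64  0.64 -0.01  1.71  0.01  0.79  0.61] 1.65
```

View pics/c2.png

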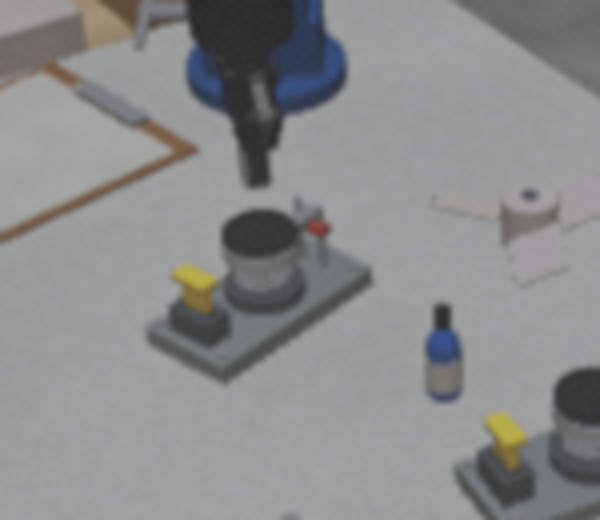

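The fingertips at crop (257,180) stand directly above the left pad at (262,230). I'll press to z≈70 and read the force.

{"op": "apply_moves", "data": {"motion": [[0, 0, 2, 0, 0, 0, -1], [0, 0, 3.6, 0, 0, 0, -1], [0, 0, 4.1, 0, 0, 0, -1], [0, 0, 4.5, 0, 0, 0, -1], [0, 0, 4.8, 0, 0, 0, -1], [0, 0, 5.1, 0, 0, 0, -1], [0, 0, 5.1, 0, 0, 0, -1], [0, 0, 5.1, 0, 0, 0, -1], [0, 0, 5.1, 0, 0, 0, -1]]}}

```text
time_s: 2.82
tool_pos: [526.0, 323.1, 71.1]
tcp_rot: [[-0.954, 0.301, -0.001], [0.301, 0.954, -0.001], [0.001, -0.001, -1.0]]
contact_force: [-8.6, -3.0, 15.6]
width: 0.0
```

Left: 15.6 N at 8.9 mm, which fits the stiffest stand. On to the middle one.

{"op": "apply_moves", "data": {"motion": [[0, 0, -2, 0, 0, 0, -1], [0, 0, -5.5, 0, 0, 0, -1], [-2, -3.5, -5.5, 0, 0, 0, -1], [-5, -8, -5.5, 0, 0, 0, -1], [-8, -12.5, -5.5, 0, 0, 0, -1], [-11, -17, -5.5, 0, 0, 0, -1], [-14, -22, -5.5, 0, 0, 0, -1], [-17, -26.8, -5.5, 0, 0, 0, -1], [-17, -26.8, -5, 0, 0, 0, -1], [-17, -26.8, -5, 0, 0, 0, -1], [-17, -26.8, -5, 0, 0, 0, -1], [-17, -26.8, -5, 0, 0, 0, -1]]}}

```text
time_s: 4.32
tool_pos: [607.6, 17.6, 121.5]
tcp_rot: [[-0.954, 0.299, -0.001], [0.299, 0.954, -0.001], [0.0, -0.001, -1.0]]
contact_force: [0.7, -0.2, 0.2]
width: 0.003
```

```bash
python3 - <<'E'
from h import *
to(608,16,70)
f,R=cam("side"); im=f["img"]; cv2.imwrite("pics/c3.png",cv2.resize(im[110:240,200:370],None,fx=4,fy=4,interpolation=2))
E
```

```text
shift cm [-0.09 -0.14  5.15] F [ 0.7 -0.2  0.2] pos [607.6  17.6 121.5] w 0.002581194335893459 j [-0.12  0.63 -0.01  1.74  0.01  0.78  1.13] 4.325
```

View pics/c3.png

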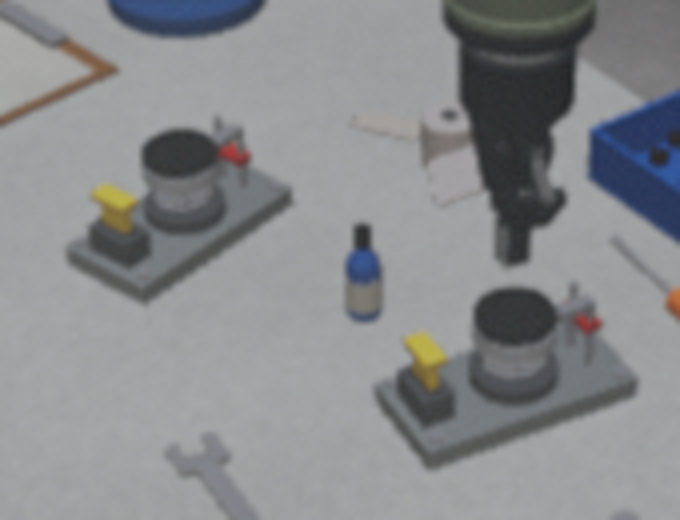

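The left pad has sprung back and its red pointer now shows below the lug at (235,155). The fingers at (513,255) are over the middle pad at (515,315). Press.

{"op": "apply_moves", "data": {"motion": [[0, -0.1, 2, 0, 0, 0, -1], [0, -0.1, 3.6, 0, 0, 0, -1], [0, -0.1, 4.1, 0, 0, 0, -1], [0, -0.1, 4.5, 0, 0, 0, -1], [0, -0.1, 4.8, 0, 0, 0, -1], [0, -0.1, 5.1, 0, 0, 0, -1], [0, -0.1, 5.1, 0, 0, 0, -1], [0, -0.1, 5.1, 0, 0, 0, -1], [0, -0.1, 5.1, 0, 0, 0, -1]]}}

```text
time_s: 5.5
tool_pos: [607.3, 16.5, 70.7]
tcp_rot: [[-0.954, 0.3, -0.0], [0.3, 0.954, -0.001], [0.0, -0.001, -1.0]]
contact_force: [-1.7, 0.9, 4.2]
width: -0.001
```

Middle: 4.2 N at 9.3 mm, so likely the softest. Now the right stand.

{"op": "apply_moves", "data": {"motion": [[0, 0, -2, 0, 0, 0, -1], [0, 0, -5.5, 0, 0, 0, -1], [0, -4, -5.5, 0, 0, 0, -1], [0.5, -9, -5.5, 0, 0, 0, -1], [0.8, -14, -5.5, 0, 0, 0, -1], [1.1, -19, -5.5, 0, 0, 0, -1], [1.4, -24, -5.5, 0, 0, 0, -1], [1.7, -29, -5.5, 0, 0, 0, -1], [1.9, -33.3, -5, 0, 0, 0, -1], [1.9, -33.3, -5, 0, 0, 0, -1], [1.9, -33.3, -5, 0, 0, 0, -1], [1.9, -33.3, -5, 0, 0, 0, -1]]}}

```text
time_s: 7.0
tool_pos: [490.2, -294.4, 121.0]
tcp_rot: [[-0.955, 0.298, -0.0], [0.298, 0.955, -0.0], [0.0, -0.0, -1.0]]
contact_force: [-1.0, 0.3, -0.1]
width: -0.0
```

```bash
python3 - <<'E'
from h import *
to(489.6,-296,70)
f,R=cam("side"); im=f["img"]; cv2.imwrite("pics/c4.png",cv2.resize(im[170:330,280:460],None,fx=3.5,fy=3.5,interpolation=2))
E
```

```text
shift cm [ 0.01 -0.16  5.1 ] F [-1.   0.3 -0.1] pos [ 490.2 -294.4  121. ] w -8.696271409514379e-05 j [ 0.45  0.58 -0.02  1.84  0.01  0.73  1.69] 7.0
```

View pics/c4.png

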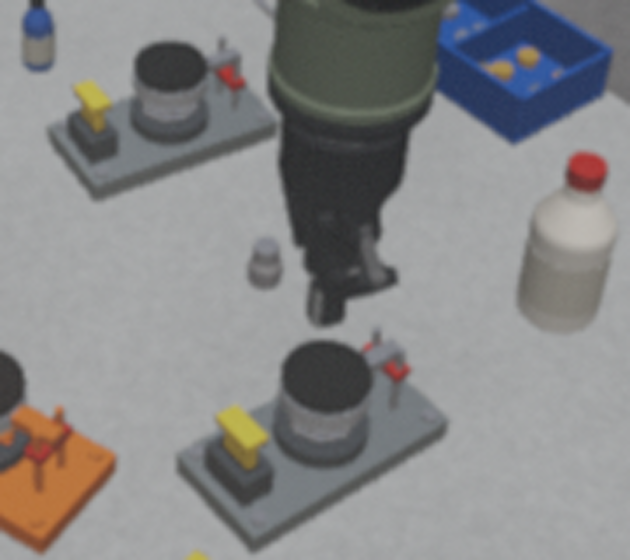

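The fingers at (325,315) are over the right pad at (325,375). The middle stand's pointer at (232,78) has been driven down and its pad has sprung back. Press.

{"op": "apply_moves", "data": {"motion": [[0, -0.1, 2, 0, 0, 0, -1], [0, -0.1, 3.6, 0, 0, 0, -1], [0, -0.1, 4.1, 0, 0, 0, -1], [0, -0.1, 4.5, 0, 0, 0, -1], [0, -0.1, 4.8, 0, 0, 0, -1], [0, -0.1, 5.1, 0, 0, 0, -1], [0, -0.1, 5.1, 0, 0, 0, -1], [0, -0.1, 5.1, 0, 0, 0, -1], [0, -0.1, 5.1, 0, 0, 0, -1]]}}

```text
time_s: 8.18
tool_pos: [489.8, -295.1, 70.6]
tcp_rot: [[-0.955, 0.298, -0.0], [0.298, 0.955, -0.0], [0.0, -0.0, -1.0]]
contact_force: [-4.5, 5.9, 10.2]
width: -0.005
```

Right: 10.2 N at 9.4 mm, so medium. The middle stand is softest, so its tag at (540,26) is the target.

{"op": "apply_moves", "data": {"motion": [[0, 0, -2, 0, 0, 0, -1], [0, 0, -5, 0, 0, 0, -1], [0.6, 4, -5, 0, 0, 0, -1], [1.4, 9, -5, 0, 0, 0, -1], [2.1, 14, -5, 0, 0, 0, -1], [2.8, 19, -5, 0, 0, 0, -1], [3.5, 24, -5, 0, 0, 0, -1], [4.2, 28.5, -5, 0, 0, 0, -1], [4.8, 32.2, -4.5, 0, 0, 0, -1], [4.8, 32.2, -4.5, 0, 0, 0, -1], [4.8, 32.2, -4.5, 0, 0, 0, -1], [4.8, 32.2, -4.5, 0, 0, 0, -1]]}}

```text
time_s: 9.68
tool_pos: [540.0, 25.5, 115.8]
tcp_rot: [[-0.954, 0.299, 0.0], [0.299, 0.954, -0.0], [-0.0, -0.0, -1.0]]
contact_force: [-0.2, 0.4, -0.3]
width: 0.0
```

```bash
python3 - <<'E'
from h import *
to(540,26,58)
f,R=cam("side"); im=f["img"]; cv2.imwrite("pics/c5.png",cv2.resize(im[120:330,210:430],None,fx=2.8,fy=2.8,interpolation=2))
E
```

```text
shift cm [0.01 0.05 5.78] F [-0.2  0.4 -0.3] pos [540.   25.5 115.8] w 9.65550958746118e-05 j [-0.15  0.55 -0.01  1.92  0.01  0.67  1.1 ] 9.675
```

View pics/c5.png

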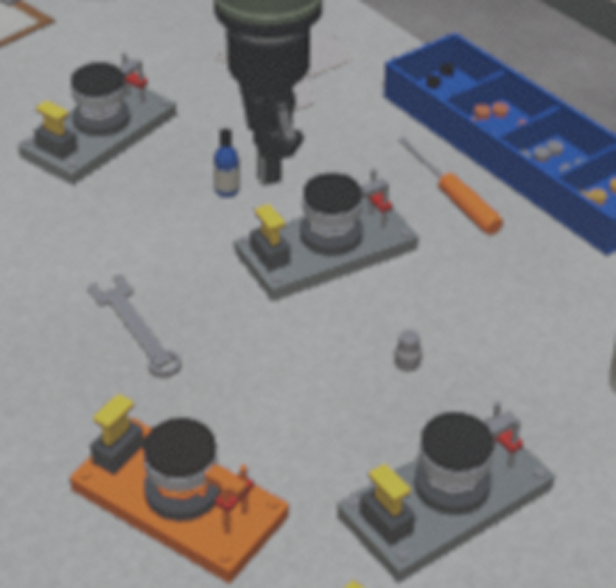

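All three grey pointers are down and the tags are up. The fingers at (268,175) are over the middle tag at (268,217). Push it down.

{"op": "apply_moves", "data": {"motion": [[0, 0, 2, 0, 0, 0, -1], [0, 0, 3.5, 0, 0, 0, -1], [0, 0, 4.1, 0, 0, 0, -1], [0, 0, 4.7, 0, 0, 0, -1], [0, 0, 5.2, 0, 0, 0, -1], [0, 0, 5.6, 0, 0, 0, -1], [0, 0, 5.9, 0, 0, 0, -1], [0, 0, 5.9, 0, 0, 0, -1], [0, 0, 5.9, 0, 0, 0, -1], [0, 0, 5.9, 0, 0, 0, -1]]}}

```text
time_s: 10.98
tool_pos: [540.3, 25.5, 57.9]
tcp_rot: [[-0.954, 0.299, 0.001], [0.299, 0.954, -0.0], [-0.001, 0.0, -1.0]]
contact_force: [-6.8, -2.1, 24.5]
width: 0.001
```

The tag reached its stop at z 57.9 with 24 N. Now I retreat upward and back, then check.

{"op": "apply_moves", "data": {"motion": [[0, 0, -2, 0, 0, 0, -1], [0, 0, -6, 0, 0, 0, -1], [0, 0, -12, 0, 0, 0, -1], [0, 0, -18, 0, 0, 0, -1], [3, 3, -20, 0, 0, 0, -1], [6, 5, -20, 0, 0, 0, -1], [6, 5, -20, 0, 0, 0, -1], [6, 5, -20, 0, 0, 0, -1], [6, 5, -20, 0, 0, 0, -1]]}}

```text
time_s: 12.1
tool_pos: [498.2, 90.5, 257.6]
tcp_rot: [[-0.954, 0.3, 0.001], [0.3, 0.954, -0.001], [-0.001, -0.0, -1.0]]
contact_force: [0.6, 0.6, 0.4]
width: -0.004
```

```bash
python3 - <<'E'
from h import *
to(540,26,58)
f,R=cam("side"); im=f["img"]; cv2.imwrite("pics/c6.png",cv2.resize(im[120:330,210:430],None,fx=2.8,fy=2.8,interpolation=2))
a=cv2.imread("pics/side0.png"); d=cv2.absdiff(a,im).max(2)
m=cv2.inRange(cv2.cvtColor(im,cv2.COLOR_BGR2HSV),(22,120,90),(36,255,255)); m0=cv2.inRange(cv2.cvtColor(a,cv2.COLOR_BGR2HSV),(22,120,90),(36,255,255))
for k in (m0,m):
    n,_,st,c=cv2.connectedComponentsWithStats(k); print([(c[i].round(1).tolist(),int(st[i,4])) for i in range(1,n) if st[i,4]>25])
E
```

```text
shift cm [-5.9  -4.89 19.97] F [0.6 0.6 0.4] pos [498.2  90.5 257.6] w -0.004476302571297427 j [-0.27  0.3  -0.03  1.88  0.01  0.96  0.96] 12.1
[([228.6, 161.2], 60), ([306.2, 199.1], 67), ([250.2, 268.8], 121), ([348.7, 294.0], 126), ([338.8, 336.5], 164)]
[([228.5, 161.2], 59), ([306.0, 202.3], 49), ([250.1, 269.0], 122), ([348.7, 294.0], 124), ([338.8, 336.6], 162)]
```

View pics/c6.png

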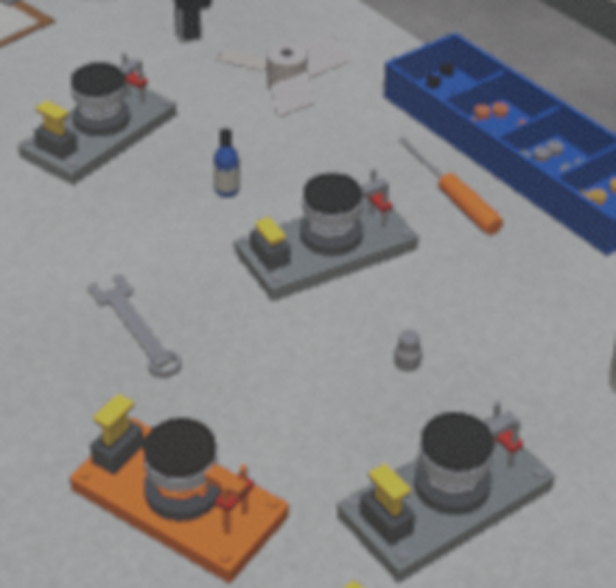

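The middle tag at (270,232) is down and the other two are up. All three pads are free, their pointers are down, and nothing has shifted.

```bash
python3 -c "
from h import *
print(job_done())"
```

```text
the job is handed in; nothing more can be done
None
```

I pressed all three grey mounts, found the middle one softest, pushed only its yellow tag fully down, and handed the job in at about 12 s of the 51 s allowed.

| Mount | Pressed (mm) | Force (N) | Reading |
|---|---|---|---|
| Left | 8.9 | 15.6 | stiffest |
| Middle | 9.3 | 4.2 | softest |
| Right | 9.4 | 10.2 | medium |

- **Tag:** the middle tag stopped firmly at z 57.9 mm with 24.5 N, against 58 mm for fully down.
- **Last image:** the middle tag is down and the other two are up. All three red pointers are lowered and the pads have sprung back. The other tags' centres moved less than 0.3 px, and the objects in the crop look undisturbed. The oil bottle was outside it; the arm made no contact there.
- **Side forces:** the presses also showed sideways forces of up to about 9 N, with no visible shift of the mounts.
- **Verdict:** no check failed, but handing in reports none.

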